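Make room in the compartment tray and stand the bottle in it

TASK

Make room for the green glass bottle in the grey compartment tray: draw the divider that separates the two empty compartments straight up out of its grooves, without forcing or twisting it, and set it down on the open bench clear of the tray. Then set the bottle down gently, upright, on the tray floor in the space this frees. Do not tip or drop the bottle, and leave everything else where it is.

Things in the scene. Friction and masses are not known exactly. Their poses are not given: they have to be found in the camera images.
- tray: grey plastic tray screwed to the bench, 148 (its x) x 288 (y) x 70 mm high, walls and floor 4 mm; turned any way round. Origin: centre of underside, z up. Dividers parallel to x at y = -70, 0, +70 mm make four 70 mm compartments: the two at the -y end empty, then one with rivets, one with the gauge. Guides on the long walls (to 68 mm height, 12 mm inwards, 24 mm wide) form T-grooves at each divider end
- space (a point): point on the tray floor (4 mm above the bench) at the centre of the two empty compartments taken together, straight below the divider to be removed (1 mm off its middle); axes as the tray's. With that divider out, the space is 138 mm along y and 140 mm along x (116 mm between the guides)
- divider: white plastic divider between the empty compartments, along its x: web 4 mm thick, 64 high; end flanges 14 mm wide (y), overall 136 mm long, 2 mm play in the grooves; on the middle of its top a grip tab 60 (x) x 10 (y) mm, 62 to 84 mm above the origin, 18 mm of it above the tray rim. Origin: middle of lower edge, z up. 70 g. Can stand by itself. Free of the grooves when raised 64 mm, of the rim at 66
- bottle: green glass bottle, capped tight, standing on the bench, too wide for one compartment: body 72 mm diameter to 112 mm height, sloping shoulder, neck 28 mm diameter (147 to 171 mm), black screw cap 33 mm diameter (171 to 195 mm, the top). Origin: centre of its base; z up its axis. About 0.5 kg
- jar: squat green glass jar with a wide black lid, 68 mm diameter, 85 mm tall, standing on the bench (a bystander). Origin: centre of its base
- can: plain aluminium can, 66 mm diameter, 115 mm tall, standing on the bench (a bystander). Origin: centre of its base
- divider_b: an identical divider, standing in its own grooves of the tray, where it stays. Origin: middle of its lower edge, on the tray floor, at the tray's y = 0
- divider_c: an identical divider, standing in its own grooves of the tray, where it stays. Origin: middle of its lower edge, on the tray floor, at the tray's y = +70 mm
- gauge: black plastic marking gauge, 106 x 40 x 34 mm, lying in the tray compartment at y = +105 mm (a bystander). Origin: centre of its underside
- rivet_a: grey plastic rivet, 25 mm flange down, 34 mm tall, in the tray compartment at y = +35 mm (a bystander). Origin: centre of the flange
- rivet_b: a second rivet like it in the same compartment (a bystander). Origin: centre of the flange
- riveter: chrome hand rivet tool, about 270 (its x) x 80 x 30 mm, lying on the bench near its far edge (a bystander). Origin: underside, near the middle
Things that resemble listed ones, but are neither listed nor needed, are in the scene too. Leave any black look-alike of the divider alone. Of the things that look like the bottle, the larger one is meant.

How it is judged (in metres and radians):
On the way, in this order (a step that is already met when the one before it is completed fails the run):
1. the divider is drawn straight up clear of its grooves (z of divider in the frame of tray above 0.07 m and horizontal distance between divider and space below 0.05 m and angle between divider's own z axis and vertical below 0.3 rad).
2. the divider lies or stands on the bench outside the tray, released ((x of divider in the frame of tray above 0.09 m or x of divider in the frame of tray below -0.09 m or y of divider in the frame of tray above 0.16 m or y of divider in the frame of tray below -0.16 m) and height (world z) of divider below 0.02 m and contact force between divider and tray below 0.05 N and linear speed of divider below 0.03 m/s and contact force between the fingers and divider below 0.05 N), for 0.2 s.
At the end, for the whole second after the job is handed in: The bottle stands still and upright (3 degrees), released, on the tray floor, centred within 50 mm of the freed space's centre; the divider rests on the bench outside the tray, not touching it; the other dividers have moved under 20 mm, other things under 30 mm (all of step 2 and angle between bottle's own z axis and vertical below 0.05 rad and z of bottle in the frame of tray between 0.001 and 0.008 m and horizontal distance between bottle and space below 0.05 m and linear speed of bottle below 0.02 m/s and angular speed of bottle below 0.2 rad/s and contact force between the fingers and bottle below 0.05 N and distance of each of can, jar, riveter, gauge, rivet_a, rivet_b from where it was at the start of the episode below 0.03 m and distance of each of divider_b, divider_c from where it was at the start of the episode below 0.02 m).
It fails at once if the bottle is tipped (more than 20 degrees) (angle between bottle's own z axis and vertical above 0.35 rad).
It fails at once if the bottle is let fall (more than about 1 cm) or banged down in the tray (more than 100 N) ((linear speed of bottle above 0.35 m/s and contact force between the fingers and bottle below 0.05 N) or contact force between bottle and tray above 100 N).
It fails at once if the divider, once raised, is forced against the tray (more than 45 N) or twisted in them (more than 11 degrees) ((contact force between divider and tray above 45 N and z of divider in the frame of tray above 0.007 m) or (z of divider in the frame of tray between 0.008 and 0.05 m and horizontal distance between divider and space below 0.03 m and angle between divider's own z axis and vertical above 0.2 rad)).
It fails at once if the divider is thrown down (falls more than about 5 cm) (linear speed of divider above 1 m/s and contact force between the fingers and divider below 0.05 N).
It fails at once if another divider is moved more than 20 mm or another thing more than 30 mm (distance of any of can, jar, riveter, gauge, rivet_a, rivet_b from where it was at the start of the episode above 0.03 m or distance of any of divider_b, divider_c from where it was at the start of the episode above 0.02 m).
It also fails if it takes over 69 s, if anything falls off the work surface, if the arm or the gripper's body presses on something with over 40 N, if the wrist force passes 120 N, or if a joint passes its speed limit or range.

ROBOT

A 7-joint arm with a two-finger parallel gripper is mounted at the origin on the work surface. World frame = base frame: x ahead of the robot, y to its left, z up, the work surface at z = 0. Lengths are in mm, angles in degrees, forces in N, time in s.
With the tool pointing down it reaches from about 425 to 1025 mm from the base axis. Payload 3.6 kg.
Tool frame: the origin (TCP) lies on the centre line of the jaws, within the pads' length; the fingertips stand 11 mm ahead of it and the grasp point (between the pads) lies 8 mm behind it; x points along the fingers, y is the direction in which the jaws open and shut, and the axes are right-handed (so a half turn about x gives the same grasp; the last joint's range is limited). The gripper opens to 85 mm and grips with 20 to 120 N. Pads are 22 mm wide; open, the fingers measure 114 mm over their backs; the gripper's body (76 mm by 85 mm) begins 54 mm behind the grasp point. The pads swing forward as they close: fully open they stand 13 mm farther back than shut.
Start: joints at [-79.956, 33.873, 2.773, 92.16, -1.908, 54.013, -1.931], TCP at [192.537, 698.97, 242.302] pointing down, gripper open.
Joint ranges: [-153.93, 153.93], [-27.13, 128.08], [-72.61, 78.16], [10.71, 143.7], [-87.88, 267.88], [4.46, 118.87], [-176.78, 176.78]. Speed limits (degrees/s): [147.25, 147.25, 180, 180, 180, 180, 180].

INTERFACE

Orientations are given as [roll, pitch, yaw] about the fixed x, y, z axes, in that order (R = Rz(yaw) Ry(pitch) Rx(roll)).
In Python, from station import telemetry, imaging, workorder, spotter gives the robot as it stands.
- The arm moves only by the shell command python3 -m crank 'ROWS'. ROWS is JSON, a list of rows, each a list of 5 numbers: the gripper's target within -1 to 1 (fully open at 1, half-way at 0, shut at -1), then the shift along the tool's x, y, z in m, then the turn about the tool's x in rad. A call has exactly 8 rows; each row shifts and turns the commanded pose from where the row before left it, along the tool's axes as they then stand; what a row does not reach is not made up. A row lasts 1/12 s, in which the tool goes at most 41.7 mm and 7.16 degrees, less where a joint would pass 70% of its speed; a pose out of reach is approached as far as the arm can. A call is refused whole if a number of a shift passes 0.0417 or a number of a turn 0.125, either way. A call with a gripper value outside its range is refused whole. The fingers move at their own pace and stop on an object; the grip force is fixed at half the most. Time passes only in rows, so rows that do not move let the fingers close, or fill a call up. It gives the time, the measured TCP pose, the force and the opening at its end, in the units of the state.
- telemetry.sense(): the state, without advancing time (a new reading comes with each control period).
- imaging.capture(name): name is "scene" or "top" or "wrist"; returns a dict with "img" (420x560x3 uint8, red, green, blue), "depth" (420x560 float32, mm along the optical axis (not along the pixel's ray), 0 where there is no reading), "intrinsics" (3x3 intrinsics, pixels), "R" (3x3) and "t" (3): a world point X has camera coordinates R X + t; the wrist camera has in their place "mount" (4x4, takes a point from camera to tool coordinates, whose origin is the TCP and whose axes are the tool frame's). Camera axes: x right, y down, z forward; pixel columns grow to the right and rows downward; lengths in mm; the calibration is good to about 2 mm. A picture is of the moment at which its call begins: read the wrist's pose just before it.
- workorder.close_job(): hands the job in, once; it reports no verdict.
Trained networks look in the newest picture that a camera, given by its name, has taken for a name from the list of things; names that differ only in an ending like _2 or _b are one class to them, and where a whole thing is asked for, a point or a joint stands for the part that bears it (a point fixed in the world has none). Each returns a list of dicts, best first, with "p" (0 to 1); they miss things now and then, are a little off and sometimes report something else, mostly with a low value. They report only what shows in the picture. A call takes as long as a camera call. They do not tell look-alikes from the thing itself.
- spotter.search_frame(camera, target): "position" ([column, row] as shares, 0 to 1, of the picture: columns of its width, rows of its height, amid what is visible of it).
- spotter.outline_of(camera, target): "region" (420x560 bool, what is visible of it) and "position" ([column, row] as shares, 0 to 1, of the picture: columns of its width, rows of its height, amid what is visible of it).
- spotter.tip_of(camera, target): "position" ([column, row] as shares, 0 to 1, of the picture: columns of its width, rows of its height: a listed point, or the origin of a listed thing).
The state is a dict: "time": time; "q": joint angles; "qvel": joint speeds; "tau": joint torques, N m; "position": TCP position; "tcp_rot": TCP orientation; "force": force on the tool from outside, world axes, zero at the start; "torque": the same for the moment, N m; "width": finger opening in mm.
Only numpy, scipy, OpenCV 4.12 (cv2) and the standard library are available. Lean on these libraries where they do the work, as an engineer would, in place of code of your own. Each camera call takes 0.05 s, during which the arm holds its last target. There are 200 camera calls.

## Working session

There is one attempt and no reset: what is moved stays moved. The work goes in short steps, Python scripts to look and compute and a shell command to move; the robot and the scene stay as the last step left them, time stands still between calls to the robot, and variables do not carry over. Pictures are saved under pics/ and viewed, about 8 in all and at most 12, crops included, and the job is handed in when it is done.

```bash
mkdir -p pics; cat > h.py <<'E'
import numpy as np, cv2
from station import telemetry, imaging, workorder, spotter
from scipy.spatial.transform import Rotation as Ro
def pose(s=None):
    s=s or telemetry.sense(); return np.array(s["position"]),Ro.from_euler('xyz',s["tcp_rot"],degrees=True).as_matrix()
def cloud(c,P=None):
    K=np.array(c["intrinsics"]);d=c["depth"];v,u=np.indices(d.shape)
    X=np.stack([(u-K[0,2])/K[0,0]*d,(v-K[1,2])/K[1,1]*d,d],-1)
    if "mount" in c:
        p,R=P;M=np.array(c["mount"]);X=X@M[:3,:3].T+M[:3,3];return X@R.T+p
    return (X-np.array(c["t"]))@np.array(c["R"])
def save(n,im): cv2.imwrite("pics/"+n+".png",im[:,:,::-1])
E
python3 - <<'E'
from h import *
s=telemetry.sense();print(s)
ims=[]
for n in("top","scene"):
    c=imaging.capture(n);save(n,c["img"]);X=cloud(c)
    np.savez(n,img=c["img"],X=X)
    for t in("tray","divider","bottle","jar","can","gauge","space","riveter"):
        f=spotter.tip_of if t=="space" else spotter.search_frame
        for r in f(n,t)[:5]:
            u,v=r["position"];u=int(u*560);v=int(v*420)
            if 0<=u<560 and 0<=v<420: print(n,t,round(r["p"],2),u,v,X[v,u].round())
E
```

```text
{'time': 0.0, 'q': array([-79.95694427,  33.92734782,   2.76765326,  92.23789165,
        -1.9058159 ,  54.0116331 ,  -1.93131235]), 'qvel': array([ 0.02183137,  0.04222486,  0.10516067,  0.02767457, -0.00087417,
       -0.00900807,  0.10995381]), 'tau': array([ 3.40623901e-04, -5.48703182e+01,  1.54680334e+00, -1.98129630e+01,
        9.37460340e-03,  8.50300246e-03, -3.91332406e-06]), 'position': array([192.31916657, 698.18182577, 241.11096012]), 'tcp_rot': array([ -85.91254806,   89.86919047, -101.30761295]), 'force': array([-0.30041301, -0.17571281,  1.0602291 ]), 'torque': array([-0.01380883, -0.01254978, -0.03828411]), 'width': 85.62559218439564}
top tray 0.93 196 218 [556. 221.   6.]
top tray 0.2 196 224 [532. 206.  90.]
top divider 0.9 83 196 [600. 479.  53.]
top divider 0.74 174 245 [485. 254.  86.]
top divider 0.53 212 200 [587. 172.  89.]
top bottle 0.97 382 309 [ 352. -195.  129.]
top bottle 0.73 404 255 [ 464. -240.  146.]
top bottle 0.57 327 140 [749. -97.  20.]
top bottle 0.33 192 221 [539. 216.  88.]
top jar 0.96 447 233 [ 516. -355.   85.]
top can 0.86 386 185 [ 619. -215.  113.]
top gauge 0.58 165 257 [460. 287.  28.]
top space 0.59 219 208 [581. 166.   6.]
top riveter 0.9 327 142 [744. -97.  19.]
scene tray 0.73 324 211 [645. 122.  66.]
scene divider 0.89 309 185 [531. 204.  42.]
scene divider 0.89 381 151 [602. 477.  44.]
scene divider 0.74 306 165 [480. 253.  60.]
scene divider 0.59 317 203 [588. 168.  30.]
scene bottle 0.92 155 223 [ 359. -219.   95.]
scene bottle 0.9 171 258 [ 495. -282.  113.]
scene bottle 0.38 302 297 [ 749. -100.   -2.]
scene jar 0.68 152 304 [ 545. -387.   84.]
scene can 0.85 233 285 [ 657. -240.  102.]
scene space 0.86 315 208 [589. 159.  18.]
scene riveter 0.59 301 297 [ 753. -110.   10.]
```

```bash
python3 -c "
import cv2,numpy as np
a=cv2.imread('pics/top.png');b=cv2.imread('pics/scene.png')
cv2.imwrite('pics/a1.png',cv2.resize(a,(800,600),interpolation=cv2.INTER_CUBIC));cv2.imwrite('pics/b1.png',cv2.resize(b,(800,600)))"
```

```text
(no output)
```

View pics/a1.png

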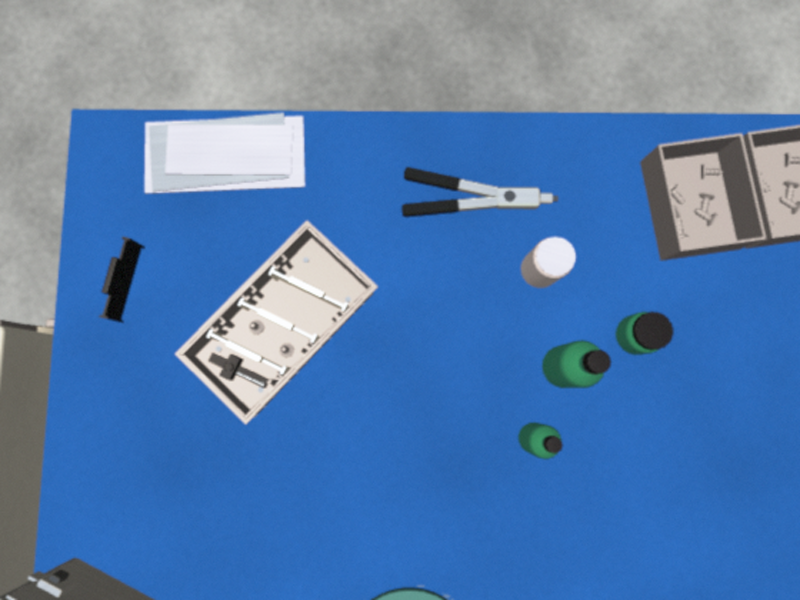

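View pics/b1.png

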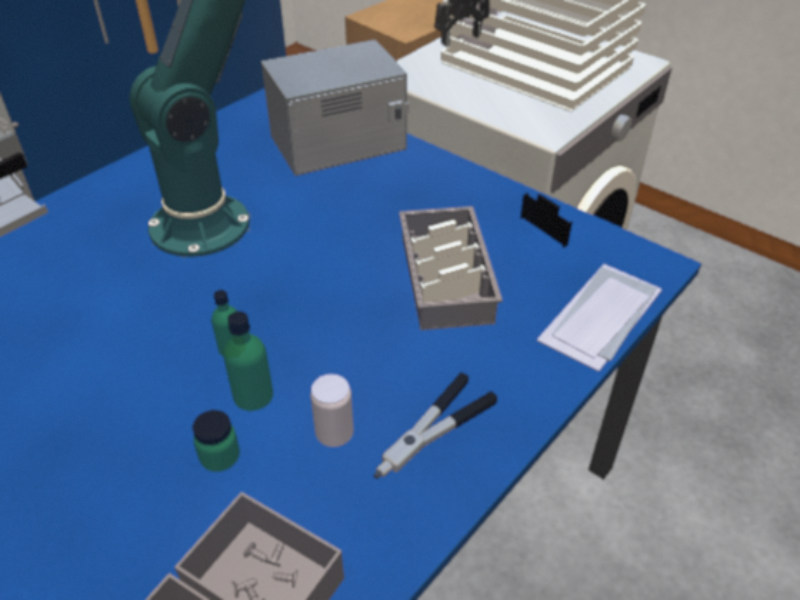

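The top view shows the tray at about (275,320) in the 800-wide picture, with its two empty compartments toward upper right. The divider to pull is at about (310,288). The big bottle is at (577,365), the small one at (540,440), the jar at (645,333) and the can at (548,260). A black look-alike divider is at (120,280).

```bash
python3 - <<'E'
from h import *
for n in("top","scene"):
    X=np.load(n+".npz")["X"];x,y,z=X[...,0],X[...,1],X[...,2]
    roi=(abs(x-545)<170)&(abs(y-205)<170)
    m=roi&(z>58)&(z<76); r=cv2.minAreaRect(np.float32(X[m][:,:2]));print(n,"rim",r, m.sum())
    m=(roi&(z>78)&(z<95)).astype(np.uint8)
    k,l,st,ce=cv2.connectedComponentsWithStats(m)
    for i in range(1,k):
        if st[i,4]>8:
            P=X[l==i];print("tab",st[i,4],P.mean(0).round(1),cv2.minAreaRect(np.float32(P[:,:2])))
    for lo,hi in((185,203),(150,168),(60,105)):
        m=(abs(x-480)<90)&(abs(y+240)<70)&(z>lo)&(z<hi); 
        if m.sum(): P=X[m];print("bot",lo,m.sum(),P.mean(0).round(1),P.min(0).round(),P.max(0).round())
    c=(abs(x-345)<70)&(abs(y+200)<60)&(z>60);print("small",X[c].max(0).round(),X[c].mean(0).round())
E
```

```text
top rim ((535.0276489257812, 214.82638549804688), (161.49342346191406, 300.4709167480469), 47.02503204345703) 2359
tab 129 [585.7 166.5  86.6] ((585.9898681640625, 166.7353057861328), (60.10097885131836, 10.070047378540039), 63.78671646118164)
tab 119 [534.6 214.1  86.9] ((534.8787841796875, 214.6998291015625), (59.769264221191406, 9.056281089782715), 63.953617095947266)
tab 132 [483.2 260.9  86.9] ((483.4297180175781, 261.7514343261719), (59.58334732055664, 10.120946884155273), 64.56893157958984)
bot 185 231 [ 466.2 -256.2  193.4] [ 451. -272.  185.] [ 482. -241.  199.]
bot 150 15 [ 465.4 -245.3  152.7] [ 454. -251.  150.] [ 476. -243.  156.]
bot 60 153 [ 461.9 -229.1   83.2] [ 431. -251.   60.] [ 499. -221.  105.]
small [ 374. -180.  143.] [ 350. -198.  102.]
scene rim ((533.8108520507812, 214.93548583984375), (161.4686279296875, 312.79412841796875), 47.12420654296875) 1559
tab 82 [485.  259.   84.1] ((481.7313232421875, 259.9349670410156), (59.096710205078125, 18.764915466308594), 64.31851196289062)
tab 82 [535.9 211.9  84.4] ((535.052978515625, 213.01028442382812), (61.01882553100586, 15.27979564666748), 65.13477325439453)
tab 92 [587.6 164.7  84.5] ((586.3934936523438, 165.5185089111328), (60.312591552734375, 17.32074546813965), 64.80091857910156)
bot 185 142 [ 469.3 -260.1  192.2] [ 448. -276.  185.] [ 484. -243.  198.]
bot 150 64 [ 475.7 -264.3  157.2] [ 459. -273.  150.] [ 482. -248.  167.]
bot 60 374 [ 489.6 -274.1   82.9] [ 446. -295.   60.] [ 505. -229.  105.]
small [ 374. -186.  144.] [ 355. -216.  102.]
```

```bash
python3 -c "
import cv2
a=cv2.imread('pics/top.png')[145:305,115:275];b=cv2.imread('pics/scene.png')[140:235,270:365]
import numpy as np
cv2.imwrite('pics/z.png',np.hstack([cv2.resize(a,(400,400),interpolation=cv2.INTER_CUBIC),cv2.resize(b,(400,400),interpolation=cv2.INTER_CUBIC)]))"
python3 - <<'E'
from h import *
p,R=pose();print(R.round(3))
E
```

```text
[[ 0.     0.266  0.964]
 [-0.     0.964 -0.266]
 [-1.    -0.     0.   ]]
```

View pics/z.png

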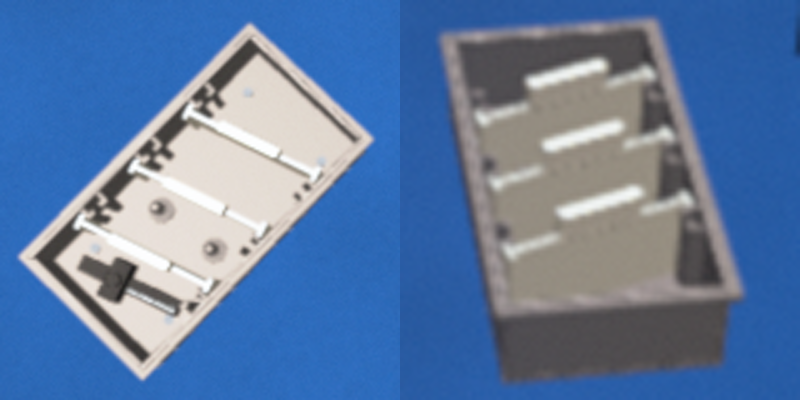

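The crop shows the dividers running at about 64° world yaw, while the tray's short side runs at about 47°. I'll move above the divider and look from close before trusting either.

```bash
R='[1,-0.006,-0.025,0.0315,0]'; python3 -m crank '[[1,-0.006,-0.025,0.032,0],[1,-0.006,-0.025,0.032,0],[1,-0.006,-0.025,0.032,0],[1,-0.006,-0.025,0.032,0],[1,-0.006,-0.025,0.032,0],[1,-0.006,-0.025,0.032,0],[1,-0.006,-0.025,0.032,0],[1,-0.006,-0.025,0.032,0]]'; python3 -m crank '[[1,-0.006,-0.025,0.032,0],[1,-0.006,-0.025,0.032,0],[1,-0.006,-0.025,0.032,0],[1,-0.006,-0.025,0.032,0],[1,-0.006,-0.025,0.032,0],[1,0,-0.02,0.03,0],[1,0,-0.02,0.025,0],[1,0,-0.015,0.02,0]]'; python3 -m crank '[[1,0,0,0,0.12],[1,0,0,0,0.12],[1,0,0,0,0.12],[1,0,0,0,0.12],[1,0,0,0,0.12],[1,0,0,0,0.12],[1,0,0,0,0.12],[1,0,0,0,0.12]]'
python3 - <<'E'
from h import *
s=telemetry.sense();P=pose(s);c=imaging.capture("wrist");save("w1",c["img"]);X=cloud(c,P);np.savez("w1",X=X)
print(s["q"].round(),P[0],P[1].round(3),np.array(c["mount"]).round(3))
E
```

```text
time: 1.57
position: [387.2, 436.5, 290.9]
tcp_rot: [68.6, 90.0, 53.2]
force: [0.1, 1.6, -0.8]
width: 85.4
time: 2.23
position: [566.9, 198.7, 320.9]
tcp_rot: [-11.1, 89.9, -26.7]
force: [-0.3, -0.1, -0.1]
width: 85.4
time: 2.9
position: [565.0, 202.3, 320.5]
tcp_rot: [119.1, 90.0, 48.3]
force: [-0.6, -1.1, 0.5]
width: 85.5
[-41.  21.  23. 105. -10.  56.   5.] [564.96739931 202.30742917 320.45803976] [[ 0.     0.944  0.33 ]
 [ 0.     0.33  -0.944]
 [-1.     0.    -0.   ]] [[ 1.0000e-03 -2.9100e-01  9.5700e-01 -1.3314e+02]
 [ 1.0000e+00  0.0000e+00 -1.0000e-03 -2.0500e-01]
 [-0.0000e+00  9.5700e-01  2.9100e-01 -7.3967e+01]
 [ 0.0000e+00  0.0000e+00  0.0000e+00  1.0000e+00]]
```

View pics/w1.png

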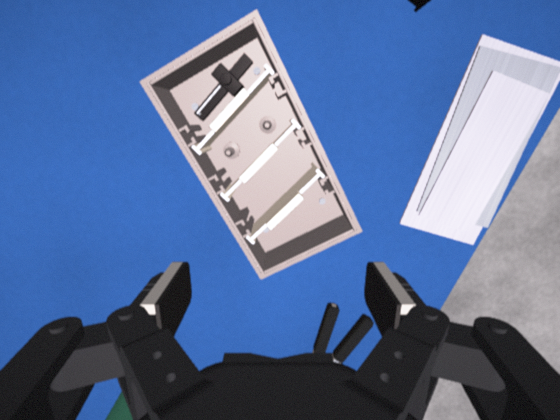

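The dividers also look turned about 17° from the tray's short walls in the wrist view; the divider's ends are at (250,240) and (320,175). I'll move in closer to see how the flanges sit in the grooves.

```bash
python3 -m crank '[[1,0.026,0,0.008,0],[1,0.026,0,0.008,0],[1,0.026,0,0.008,0],[1,0.026,0,0.008,0],[1,0.026,0,0.008,0],[1,0.01,0,0.004,0],[1,0,0,0,0],[1,0,0,0,0]]'
python3 - <<'E'
from h import *
s=telemetry.sense();P=pose(s);c=imaging.capture("wrist");save("w2",c["img"]);X=cloud(c,P);np.savez("w2",X=X)
print(P[0])
# orthographic raster around divider
x,y,z=X[...,0],X[...,1],X[...,2]
S=4;W=400;ux=((620+0*x-x+50)*1).ravel()
H=np.zeros((W,W),np.float32);I=np.zeros((W,W,3),np.uint8)
r=((650-x)*3).astype(int);q=((233-y)*3).astype(int)
ok=(r>=0)&(r<W)&(q>=0)&(q<W)&(z>-5)
o=np.argsort(z[ok]);r,q,zz,im=r[ok][o],q[ok][o],z[ok][o],c["img"][ok][o]
for dr in(0,1,2):
  for dq in(0,1,2):
    a=np.clip(r+dr,0,W-1);b=np.clip(q+dq,0,W-1);I[a,b]=im;H[a,b]=zz
Hc=cv2.applyColorMap(np.uint8(np.clip(H*2.7,0,255)),cv2.COLORMAP_JET)[:,:,::-1]
save("ortho",np.hstack([I,Hc]))
m=(abs(x-586)<40)&(abs(y-166)<40)&(z>80)&(z<95);print(m.sum(),X[m].mean(0),cv2.minAreaRect(np.float32(X[m][:,:2])))
E
```

```text
time: 3.62
position: [580.1, 160.8, 180.6]
tcp_rot: [159.5, 90.0, 89.1]
force: [0.5, 0.5, -0.1]
width: 85.7
[580.09304234 160.81194221 180.6168425 ]
1064 [585.35085494 169.14348788  88.70356477] ((585.6829833984375, 167.66336059570312), (59.879600524902344, 10.463629722595215), 64.19498443603516)
```

```bash
python3 -c "
import cv2,numpy as np
a=cv2.imread('pics/w2.png');o=cv2.imread('pics/ortho.png')
c=np.zeros((600,800,3),np.uint8);c[:300,:400]=cv2.resize(a,(400,300));c[:300,400:]=cv2.resize(a[100:310,140:420],(400,300),interpolation=cv2.INTER_CUBIC);c[300:]=cv2.resize(o,(800,400))[50:350]
cv2.imwrite('pics/c2.png',c)"
```

```text
(no output)
```

View pics/c2.png

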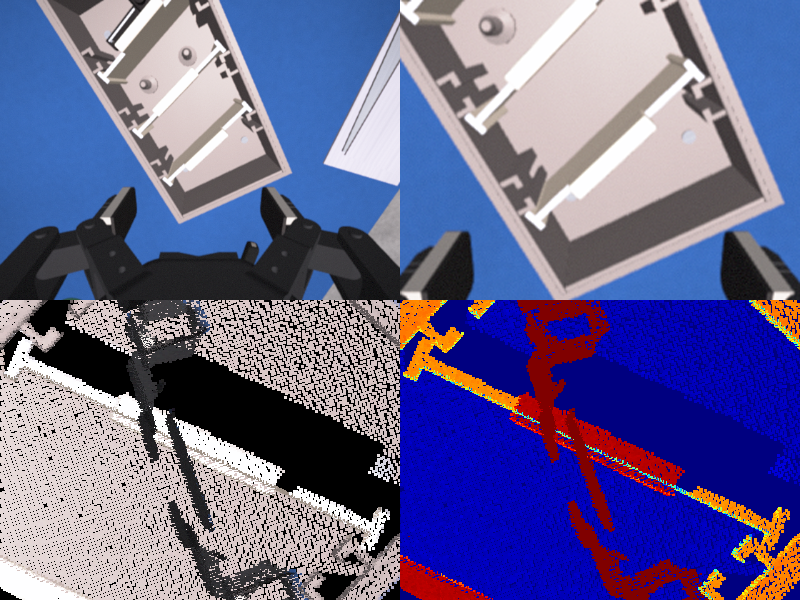

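The close view and the height map agree: the divider (tab centre ≈ (586,167), top z≈88) stands at 64°, with its flanges just beside the guide blocks rather than square to the tray. I'll align the jaws to the tab itself.

```bash
python3 -m crank '[[0,0,0,0,0.0984],[0,0,0,0,0.0984],[0,0,0,0,0.0984],[0,0,0,0,0.0984],[0,0,0,0,0.0984],[0,0,0,0,0.0984],[0,0,0,0,0.0984],[0,0,0,0,0.0984]]'
cat >> h.py <<'E'
def go(x,y,z,yang):
    "shift in tool axes (mm) to world target, turn about tool x (rad) bringing tool y to angle yang"
    s=telemetry.sense();p,R=pose(s);a=np.degrees(np.arctan2(R[1,1],R[0,1]))
    t=-np.radians((yang-a+90)%180-90)
    print("t",round(s["time"],2),"pos",p.round(1),"yang",a.round(2),"shift",(R.T@(np.array([x,y,z])-p)).round(1),"turn",t.round(3),"w",round(s["width"],1),"F",s["force"].round(1),"q",s["q"].round())
E
python3 -c "
from h import *
go(586,166.8,70,-25.8)"
```

```text
time: 4.33
position: [580.9, 162.4, 182.5]
tcp_rot: [151.7, 89.8, 36.0]
force: [-0.2, 1.1, 0.6]
width: 42.8
t 4.33 pos [580.9 162.4 182.5] yang -25.65 shift [112.6   2.4  -5.7] turn 0.003 w 42.8 F [-0.2  1.1  0.6] q [-42.  33.  32. 112. -26.  42. -20.]
```

```bash
python3 -m crank '[[0,0.02,0.0024,-0.0057,0],[0,0.02,0,0,0],[0,0.02,0,0,0],[0,0.015,0,0,0],[0,0.01,0,0,0],[0,0.01,0,0,0],[0,0,0,0,0],[0,0,0,0,0]]'
python3 -c "
from h import *
go(586,166.8,70,-25.8)"
```

```text
time: 5.0
position: [584.9, 165.3, 85.8]
tcp_rot: [151.1, 89.9, 35.6]
force: [0.7, 0.8, 0.0]
width: 42.8
t 5.0 pos [584.9 165.3  85.8] yang -25.48 shift [15.8  0.4 -1.9] turn 0.006 w 42.8 F [0.7 0.8 0. ] q [-38.  40.  25. 114. -32.  32. -16.]
```

```bash
python3 -m crank '[[0,0.008,0,-0.001,0.005],[0,0.007,0,-0.001,0],[0,0,0,0,0],[-1,0,0,0,0],[-1,0,0,0,0],[-1,0,0,0,0],[-1,0,0,0,0],[-1,0,0,0,0]]'; python3 -m crank '[[-1,0,0,0,0],[-1,0,0,0,0],[-1,-0.002,0,0,0],[-1,-0.002,0,0,0],[-1,-0.004,0,0,0],[-1,-0.004,0,0,0],[-1,0,0,0,0],[-1,0,0,0,0]]'
python3 - <<'E'
from h import *
s=telemetry.sense();P=pose(s);c=imaging.capture("wrist");save("w3",c["img"])
go(586,166.8,82,-25.8)
cv2.imwrite("pics/c3.png",cv2.resize(c["img"][120:,80:480,::-1],(640,480)))
E
```

```text
time: 5.67
position: [585.4, 166.7, 70.6]
tcp_rot: [136.7, 90.0, 20.9]
force: [0.1, -0.2, 0.7]
width: 9.0
time: 6.33
position: [585.4, 166.8, 82.7]
tcp_rot: [137.4, 90.0, 21.6]
force: [0.2, -0.2, -1.5]
width: 8.7
t 6.38 pos [585.3 166.8  82.5] yang -25.79 shift [ 0.5  0.6 -0.3] turn 0.0 w 8.9 F [-0.   0.5 -0.8] q [-38.  41.  25. 114. -32.  32. -16.]
```

View pics/c3.png

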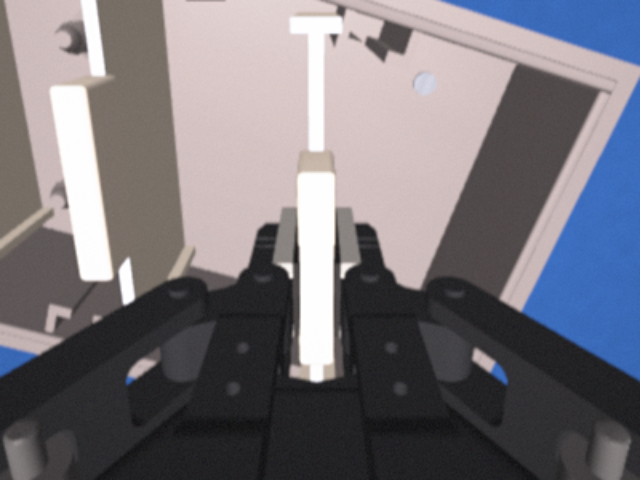

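The divider is held centrally by its tab and the force is near zero. Now the full raise.

```bash
python3 -m crank '[[-1,-0.006,0,0,0],[-1,-0.01,0,0,0],[-1,-0.014,0,0,0],[-1,-0.016,0,0,0],[-1,-0.016,0,0,0],[-1,-0.016,0,0,0],[-1,-0.012,0,0,0],[-1,-0.008,0,0,0]]'; python3 -m crank '[[-1,-0.004,0,0,0],[-1,0,0,0,0],[-1,0,0,0,0],[-1,0,-0.004,0.01,0],[-1,0,-0.007,0.024,0],[-1,0,-0.007,0.028,0],[-1,0,-0.007,0.028,0],[-1,0,-0.007,0.028,0]]';python3 -m crank '[[-1,0,-0.007,0.028,0],[-1,0,-0.005,0.02,0],[-1,0,-0.001,0.008,0],[-1,0,0,0,0],[-1,0.02,0,0,0],[-1,0.025,0,0,0],[-1,0.025,0,0,0],[-1,0,0,0,0]]'
python3 -c "
from h import *
go(470,30,66.5,-25.8)"
```

```text
time: 7.05
position: [585.9, 166.8, 182.4]
tcp_rot: [137.7, 89.9, 21.9]
force: [0.1, 0.3, -0.0]
width: 8.6
time: 7.72
position: [502.8, 72.9, 183.5]
tcp_rot: [-41.8, 89.9, -157.6]
force: [0.1, -0.6, -0.7]
width: 9.1
time: 8.38
position: [468.0, 31.0, 111.0]
tcp_rot: [-61.6, 89.7, -177.3]
force: [-0.4, -0.4, -0.6]
width: 9.2
t 8.38 pos [468.  31. 111.] yang -25.68 shift [44.5  2.4 -0.1] turn 0.002 w 9.2 F [-0.4 -0.4 -0.6] q [-27.  31.  24. 131. -32.  24.  -2.]
```

```bash
python3 -m crank '[[-1,0.012,0,0,0],[-1,0.012,0,0,0],[-1,0.008,0,0,0],[-1,0.006,0,0,0],[-1,0.003,0,0,0],[-1,0,0,0,0],[-1,0,0,0,0],[-1,0,0,0,0]]'
python3 -c "
from h import *
go(470,30,66.5,-25.8)"
```

```text
time: 9.05
position: [469.4, 29.7, 73.8]
tcp_rot: [123.3, 89.9, 7.5]
force: [0.5, 0.7, -0.8]
width: 8.9
t 9.05 pos [469.4  29.7  73.8] yang -25.79 shift [ 7.3  0.4 -0.5] turn 0.0 w 8.9 F [ 0.5  0.7 -0.8] q [-23.  35.  19. 132. -36.  18.   1.]
```

```bash
python3 -m crank '[[-1,0.002,0,0,0],[-1,0.002,0,0,0],[-1,0.001,0,0,0],[-1,0.001,0,0,0],[-1,0.001,0,0,0],[-1,0,0,0,0],[-1,0,0,0,0],[-1,0,0,0,0]]'
python3 -c "
from h import *
go(470,30,66.5,-25.8)"
```

```text
time: 9.72
position: [469.1, 29.6, 66.5]
tcp_rot: [162.9, 90.0, 47.1]
force: [-0.8, 1.2, 5.4]
width: 9.0
t 9.72 pos [469.1  29.6  66.5] yang -25.8 shift [ 0.   0.7 -0.8] turn -0.0 w 9.0 F [-0.8  1.2  5.4] q [-22.  35.  18. 132. -36.  17.   2.]
```

```bash
python3 -m crank '[[0,0,0,0,0],[0,0,0,0,0],[0,0,0,0,0],[0,0,0,0,0],[0,-0.01,0,0,0],[0,-0.02,0,0,0],[0,-0.03,0,0,0],[0,-0.04,0,0,0]]';python3 -m crank '[[0,-0.04,0,0,0],[0,-0.035,0,0,0],[1,0,0,0,0],[1,0,0,0,0],[1,0,0.016,0.034,0],[1,0,0.016,0.034,0],[1,0,0.016,0.034,0],[1,0,0.016,0.034,0]]'; python3 -m crank '[[1,0,0.016,0.034,0],[1,0,0.016,0.034,0],[1,0,0.012,0.025,0],[1,0,0,0,0],[1,0,0,0,0],[1,0,0,0,0],[1,0,0,0,0],[1,0,0,0,0]]'
python3 - <<'E'
from h import *
s=telemetry.sense();P=pose(s);c=imaging.capture("wrist");save("w4",c["img"]);X=cloud(c,P);x,y,z=X[...,0],X[...,1],X[...,2]
for lo,hi in((186,205),(173,184),(150,168)):
    m=(abs(x-467)<30)&(abs(y+258)<30)&(z>lo)&(z<hi)
    if m.sum():print(m.sum(),X[m].mean(0),cv2.minEnclosingCircle(np.float32(X[m][:,:2])))
go(467,-257.5,176,-25.8)
c2=imaging.capture("top");save("t4",c2["img"]);X=cloud(c2);x,y,z=X[...,0],X[...,1],X[...,2]
m=(abs(x-470)<75)&(abs(y-30)<75)&(z>40)&(z<95);print("div",m.sum(),X[m].max(0),cv2.minAreaRect(np.float32(X[m][:,:2])))
o=np.zeros((600,800,3),np.uint8);o[:300,:400]=cv2.resize(c["img"],(400,300));o[:,400:]=cv2.resize(c2["img"][100:370,120:420],(400,600))[:, :];cv2.imwrite("pics/c4.png",o[:,:,::-1])
E
```

```text
time: 10.38
position: [467.2, 29.5, 165.7]
tcp_rot: [-50.4, 89.7, -166.2]
force: [1.4, 0.7, -0.1]
width: 42.9
time: 11.05
position: [466.1, -121.4, 239.8]
tcp_rot: [-73.8, 89.8, 170.5]
force: [1.3, 0.1, 0.8]
width: 84.9
time: 11.72
position: [466.5, -221.7, 240.6]
tcp_rot: [-107.1, 89.9, 137.2]
force: [-0.6, 0.1, -0.8]
width: 85.2
1868 [ 466.92814942 -254.6829321   195.80570515] ((466.15667724609375, -256.9254150390625), 16.777549743652344)
350 [ 469.84338467 -245.16212597  177.97789182] ((466.2543029785156, -256.5347595214844), 17.261226654052734)
262 [ 469.61056625 -246.1666474   156.61200858] ((467.432373046875, -254.28732299804688), 14.00027847290039)
t 11.77 pos [ 466.7 -221.9  240.8] yang -25.64 shift [64.8 15.8 32. ] turn 0.003 w 85.5 F [ 0.7 -0.  -0.8] q [ -9.  23.  39. 120. -21.  44.  17.]
div 238 [544.58306484 104.97239762  86.98671422] ((480.2232666015625, 44.519752502441406), (170.67391967773438, 38.585601806640625), 53.09728240966797)
```

View pics/c4.png

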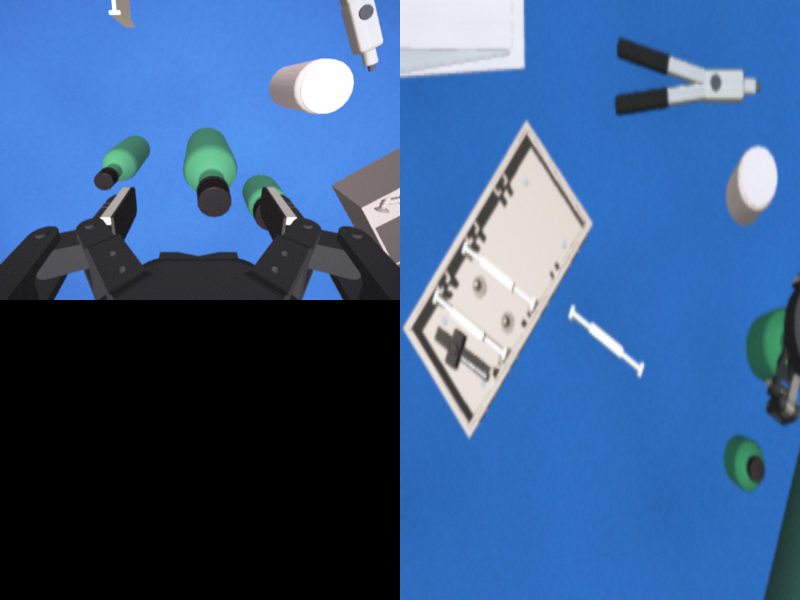

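The divider stands on the bench at about (470,30), clear of the tray wall, and the other dividers look undisturbed. The larger bottle's cap is centred between the jaws once I move 15/32 mm in tool y/z.

```bash
python3 -m crank '[[1,0,0.0148,0.0316,0],[1,0,0,0,0],[1,0,0,0,0],[1,0.012,0,0,0],[1,0.012,0,0,0],[1,0.006,0,0,0],[1,0,0,0,0],[1,0,0,0,0]]'
python3 -c "
from h import *
go(466.3,-256.8,176,-25.8)"
```

```text
time: 12.48
position: [465.7, -257.6, 210.3]
tcp_rot: [-88.0, 89.9, 156.2]
force: [0.8, -0.5, -0.4]
width: 85.5
t 12.48 pos [ 465.7 -257.6  210.3] yang -25.75 shift [34.3  0.3 -1. ] turn 0.001 w 85.5 F [ 0.8 -0.5 -0.4] q [ -3.  27.  36. 120. -24.  41.  23.]
```

```bash
python3 -m crank '[[1,0.012,0,-0.0005,0],[1,0.012,0,0,0],[1,0.008,0,0,0],[1,0.002,0,0,0],[1,0,0,0,0],[1,0,0,0,0],[-1,0,0,0,0],[-1,0,0,0,0]]';python3 -m crank '[[-1,0,0,0,0],[-1,0,0,0,0],[-1,0,0,0,0],[-1,0,0,0,0],[-1,0,0,0,0],[-1,0,0,0,0],[-1,0,0,0,0],[-1,0,0,0,0]]'
python3 -c "
from h import *
go(466.3,-256.8,176,-25.8)"
```

```text
time: 13.15
position: [466.7, -258.3, 177.7]
tcp_rot: [90.9, 89.9, -24.9]
force: [-0.6, 0.1, 0.2]
width: 64.0
time: 13.82
position: [466.5, -258.1, 177.9]
tcp_rot: [140.2, 90.0, 24.4]
force: [-1.4, 0.6, 5.4]
width: 31.5
t 13.82 pos [ 466.5 -258.1  177.9] yang -25.8 shift [ 1.9 -0.7 -1.1] turn 0.0 w 31.5 F [-1.4  0.6  5.4] q [ -1.  29.  34. 121. -27.  37.  26.]
```

Width 31.5 mm, which matches the cap. Lifting.

```bash
python3 -m crank '[[-1,-0.002,0,0,0],[-1,-0.005,0,0,0],[-1,-0.01,0,0,0],[-1,-0.015,0,0,0],[-1,-0.018,0,0,0],[-1,-0.02,0,0,0],[-1,-0.02,0,0,0],[-1,-0.018,0,0,0]]';python3 -m crank '[[-1,-0.01,0,0,0],[-1,-0.006,0,0,0],[-1,-0.002,0,0,0],[-1,0,0,0,0],[-1,0,-0.0005,-0.003,0],[-1,0,-0.001,-0.006,0],[-1,0,-0.002,-0.01,0],[-1,0,-0.0025,-0.014,0]]'
python3 - <<'E'
from h import *
s=telemetry.sense();P=pose(s);c=imaging.capture("wrist")
go(586,166,300,-25.8)
X=cloud(c,P);x,y,z=X[...,0],X[...,1],X[...,2]
o=spotter.outline_of("wrist","bottle")
for r in o[:2]:
    Q=X[r["region"]];print(r["p"],len(Q),Q.min(0).round(),Q.max(0).round(),Q.mean(0).round())
E
```

```text
time: 14.48
position: [465.8, -257.8, 286.4]
tcp_rot: [-75.8, 90.0, 168.4]
force: [0.1, -0.1, -5.9]
width: 31.3
time: 15.15
position: [474.9, -225.4, 302.7]
tcp_rot: [-54.7, 89.9, -170.6]
force: [-0.7, -0.8, -5.9]
width: 31.2
t 15.2 pos [ 476.4 -220.8  302.2] yang -25.62 shift [   3.7  -68.4 -396.2] turn 0.003 w 31.1 F [ 1.   5.7 -6.7] q [-12.  19.  42. 115. -16.  52.  12.]
0.86 2262 [ 278. -248.    1.] [ 507. -159.  436.] [ 360. -202.   94.]
0.85 11807 [ 332. -447.    1.] [ 511. -159.  436.] [ 481. -213.  279.]
```

```bash
python3 -m crank '[[-1,0,-0.003,-0.017,0],[-1,0,-0.003,-0.019,0],[-1,0,-0.004,-0.02,0],[-1,0,-0.004,-0.022,0],[-1,0,-0.004,-0.022,0],[-1,0,-0.004,-0.022,0],[-1,0,-0.004,-0.022,0],[-1,0,-0.004,-0.022,0]]';python3 -m crank '[[-1,0,-0.004,-0.022,0],[-1,0,-0.004,-0.022,0],[-1,0,-0.004,-0.022,0],[-1,0,-0.004,-0.022,0],[-1,0,-0.004,-0.022,0],[-1,0,-0.004,-0.022,0],[-1,0,-0.004,-0.022,0],[-1,0,-0.003,-0.02,0]]';python3 -m crank '[[-1,0,-0.003,-0.016,0],[-1,0,-0.002,-0.012,0],[-1,0,-0.001,-0.008,0],[-1,0,-0.001,-0.004,0],[-1,0,0,0,0],[-1,0,0,0,0],[-1,0,0,0,0],[-1,0,0,0,0]]'
python3 - <<'E'
from h import *
s=telemetry.sense();P=pose(s);c=imaging.capture("wrist")
go(586,166,182,-25.8)
c2=imaging.capture("scene")
o=np.hstack([cv2.resize(c["img"],(400,300)),cv2.resize(c2["img"][60:270,210:490],(400,300))]);save("c5",o)
E
```

```text
time: 15.92
position: [520.6, -62.2, 303.1]
tcp_rot: [-14.9, 90.0, -130.7]
force: [0.4, 0.1, -5.7]
width: 31.2
time: 16.58
position: [568.4, 108.7, 302.8]
tcp_rot: [-56.0, 90.0, -171.7]
force: [-0.2, 0.6, -6.4]
width: 31.4
time: 17.25
position: [579.3, 144.5, 303.4]
tcp_rot: [7.0, 90.0, -108.9]
force: [-0.0, -0.3, -5.7]
width: 31.6
t 17.3 pos [579.3 144.8 303.5] yang -25.9 shift [121.5  -3.3 -22. ] turn -0.002 w 31.0 F [-0.4  0.2 -5.5] q [-45.  24.  37. 107. -18.  55. -26.]
```

View pics/c5.png

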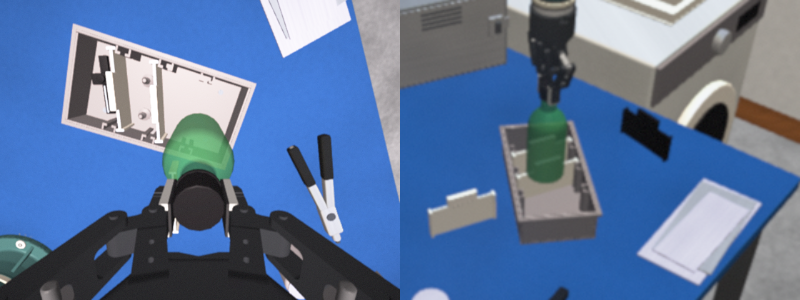

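The bottle hangs upright over the tray edge and the divider stands on the bench at left. I'll move the last 22 mm to the centre and go down.

```bash
python3 -m crank '[[-1,0,-0.001,-0.006,0],[-1,0,-0.001,-0.008,0],[-1,0,-0.001,-0.006,0],[-1,0,0,-0.002,0],[-1,0,0,0,0],[-1,0.004,0,0,0],[-1,0.008,0,0,0],[-1,0.012,0,0,0]]';python3 -m crank '[[-1,0.014,0,0,0],[-1,0.014,0,0,0],[-1,0.014,0,0,0],[-1,0.012,0,0,0],[-1,0.012,0,0,0],[-1,0.01,0,0,0],[-1,0.006,0,0,0],[-1,0,0,0,0]]'
python3 -c "
from h import *
go(586,166,182,-25.8)"
```

```text
time: 18.02
position: [587.0, 166.7, 279.4]
tcp_rot: [126.2, 89.9, 10.4]
force: [0.0, 0.2, -5.7]
width: 31.1
time: 18.68
position: [585.4, 167.0, 195.6]
tcp_rot: [-45.6, 89.8, -161.4]
force: [-0.8, 0.0, -7.0]
width: 31.1
t 18.68 pos [585.4 167.  195.6] yang -25.8 shift [13.6  1.   0.6] turn 0.0 w 31.1 F [-0.8  0.  -7. ] q [-42.  32.  32. 111. -24.  44. -22.]
```

```bash
python3 -m crank '[[-1,0.003,0,0,0],[-1,0.003,0,0,0],[-1,0.002,0,0,0],[-1,0.001,0,0,0],[-1,0,0,0,0],[-1,0,0,0,0],[-1,0,0,0,0],[-1,0,0,0,0]]'
python3 -c "
from h import *
go(586,166,182,-25.8)"
```

```text
time: 19.35
position: [586.5, 167.2, 188.5]
tcp_rot: [138.1, 90.0, 22.3]
force: [0.9, 0.2, -5.6]
width: 31.3
t 19.35 pos [586.5 167.2 188.5] yang -25.79 shift [6.5 0.1 1.3] turn 0.0 w 31.3 F [ 0.9  0.2 -5.6] q [-42.  33.  32. 111. -25.  43. -22.]
```

```bash
python3 -m crank '[[-1,0.001,0,0,0],[-1,0.001,0,0,0],[-1,0.001,0,0,0],[-1,0.001,0,0,0],[-1,0.001,0,0,0],[-1,0,0,0,0],[-1,0,0,0,0],[-1,0,0,0,0]]'
python3 -c "
from h import *
go(586,166,182,-25.8)"
```

```text
time: 20.02
position: [586.4, 167.1, 183.3]
tcp_rot: [50.8, 90.0, -65.0]
force: [-0.2, 0.7, -5.4]
width: 31.4
t 20.02 pos [586.4 167.1 183.3] yang -25.79 shift [1.3 0.1 1.2] turn 0.0 w 31.4 F [-0.2  0.7 -5.4] q [-42.  33.  31. 111. -25.  42. -22.]
```

```bash
python3 -m crank '[[-1,0.0005,0,0,0],[-1,0.0005,0,0,0],[-1,0.0005,0,0,0],[-1,0.0005,0,0,0],[-1,0,0,0,0],[-1,0,0,0,0],[-1,0,0,0,0],[-1,0,0,0,0]]'
python3 -c "
from h import *
go(586,166,182,-25.8)"
```

```text
time: 20.68
position: [586.6, 167.3, 181.9]
tcp_rot: [166.6, 90.0, 50.8]
force: [-2.7, 0.2, 2.3]
width: 31.0
t 20.68 pos [586.6 167.3 181.9] yang -25.8 shift [-0.1 -0.   1.4] turn 0.0 w 31.0 F [-2.7  0.2  2.3] q [-42.  33.  31. 111. -25.  42. -22.]
```

The force has gone from −5.4 to +2.3 N, so the bottle is on the floor. Release and retreat.

```bash
python3 -m crank '[[-0.1,0,0,0,0],[0,0,0,0,0],[0.3,0,0,0,0],[0.6,0,0,0,0],[1,0,0,0,0],[1,0,0,0,0],[1,0,0,0,0],[1,0,0,0,0]]';python3 -m crank '[[1,-0.005,0,0,0],[1,-0.015,0,0,0],[1,-0.03,0,0,0],[1,-0.03,0,0,0],[1,-0.03,0,0,0],[1,-0.02,0,0,0],[1,-0.01,0,0,0],[1,0,0,0,0]]'
python3 - <<'E'
from h import *
s=telemetry.sense();P=pose(s);c=imaging.capture("wrist");X=cloud(c,P);x,y,z=X[...,0],X[...,1],X[...,2]
for lo,hi in((190,208),(177,189)):
    m=(abs(x-586)<40)&(abs(y-167)<40)&(z>lo)&(z<hi)
    if m.sum():print(m.sum(),X[m].mean(0),X[m].max(0),cv2.minEnclosingCircle(np.float32(X[m][:,:2])))
t=imaging.capture("top");c2=imaging.capture("scene")
o=np.zeros((600,800,3),np.uint8);o[:300,:400]=cv2.resize(c["img"],(400,300));o[:300,400:]=cv2.resize(c2["img"][60:270,210:490],(400,300));o[300:,:400]=cv2.resize(t["img"],(400,300));o[300:,400:]=cv2.resize(c2["img"][150:360,70:350],(400,300));save("c6",o)
E
```

```text
time: 21.35
position: [586.4, 167.1, 181.3]
tcp_rot: [96.1, 90.0, -19.7]
force: [0.4, -0.5, -0.9]
width: 85.3
time: 22.02
position: [587.8, 167.2, 324.1]
tcp_rot: [138.2, 89.7, 22.4]
force: [1.7, 0.3, -0.4]
width: 85.4
1039 [586.59718588 169.00554392 200.31144967] [602.2337136  184.47584672 203.04856285] ((585.7999877929688, 167.93374633789062), 16.597393035888672)
127 [591.7079358  178.98294169 181.97948812] [603.17980813 184.89309149 188.98799222] ((587.4810791015625, 171.03677368164062), 16.474809646606445)
```

View pics/c6.png

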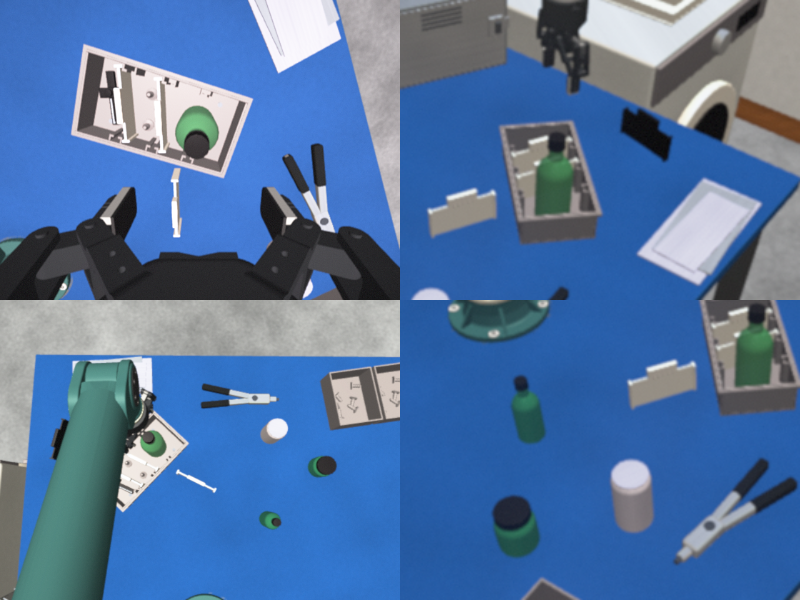

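All in place: the bottle stands upright in the tray with its cap centre at (586,168) and top at z≈200. The divider stands on the bench and the bystanders look unchanged. Handing in.

```bash
python3 -c "
from h import *
print(workorder.close_job())"
```

```text
the job is handed in; nothing more can be done
None
```

I drew the divider straight up out of the tray and stood it on the bench at about (470, 30) mm, clear of the tray. I then set the green bottle on the tray floor where the divider had been. The job was handed in shortly after 22.0 s robot time; no verdict is reported.

**Last checks:**
- **Bottle:** its cap is centred at about (586, 168) mm, roughly 1 mm from the freed space's centre. The top is at about 200 mm, as expected on the 4 mm tray floor. It looks upright; I did not measure the tilt. The jaws are open and clear of it, and touchdown changed the force reading by about 8 N.
- **Divider:** it was lifted with almost no side force and set down with about 5 N. It stands by itself, clear of the tray in the last pictures.
- **Bystanders:** by eye, everything else stayed where it was. I did not measure them, and in the last top view the arm hid part of the tray.

**One disagreement:** all three cameras showed the dividers turned about 17° from the tray's short walls, with their ends beside the guides rather than squarely in the grooves. I lined the jaws up with the divider as seen, and it came out freely.

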